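# Stow the lens kit, free the sagging bolt and hold the pen gate ajar

## Task

Get the cleaning kit ready to go into the instrument pen: lay the lens brush and the flat bracket flat in their own tray bays, lengthways (brush in the long blue bay, bracket in the short yellow bay). Then take the red handle of the gate's sagging bolt, lift it over the keeper's bent lip while pulling it out towards the hinge side, without forcing it, and swing the gate about 20 degrees open towards the robot. The gate shuts itself, so finish while still holding the handle and keeping the gate ajar; leave the bottle, slide box and beaker where they are.

Things in the scene. Friction and masses are not known exactly. Their poses are not given: they have to be found in the camera images.
- brush: Sizes in mm. Loose lens brush, 160 long, lying along its x axis: brown round handle 20 in diameter from x = -80 to 0, steel ferrule 42 wide (y) and 20 thick from x = -5 to 35, grey bristles 39 wide out to x = 80. Origin: middle of its length at the underside; z up, its axis 10 above the origin. About 60 g. Good to grip across the handle at x = -30.
- bracket: Loose flat aluminium bracket, 100 (x) by 25 (y) by 8 mm thick, two black hole marks on top. Origin: centre of its underside, z up. About 120 g.
- tray: White kit tray fixed to the bench, 198 (x) by 217 (y) mm, walls 16 high and 4 thick, floor 3 thick, origin at the centre of its underside. Two open bays (blue floor and yellow floor); the third part is filled with black foam (14 high) holding small lens parts up to 34 high.
- brush_bay (a point): Centre of the floor of the blue-floored long bay, 190 mm along its x axis by 75 along y, floor 3 above the bench, walls 13 above the floor. The brush lies in it along this frame's x axis, either way round.
- bracket_bay (a point): Centre of the floor of the yellow-floored bay, 80 mm along its x axis by 130 along y, floor 3 above the bench, walls 13 above the floor. The bracket lies in it along this frame's y axis, either way round.
- pen: Fixed low white steel pen, walls 100 mm high, blue gate in its front. Origin on the bench below the shut bolt's red handle, in the gate's mid-plane; z up, x points into the pen away from the robot, y along the shut gate from hinge to keeper. Hinge axis at y = -170, gate's free edge at y = 75; gate 16 thick, its top 120 high. White keeper post at y = 80 to 125, 122 high.
- bolt: Dark steel barrel bolt on top of the gate in two tall loops (tops 180 mm high, at pen y = -70 and 55). Rod 12 in diameter, axis 147 high; the toe at its tip hangs to height 128 behind the keeper's lip (top 137): it cannot be drawn until lifted 10. Upright red handle: cylinder 16 in diameter from rod up to height 200. ~0.2 kg. Origin on the hinge axis at bench level; grip at bolt_handle.
- bolt_handle (a point): Point on the axis of the red handle, 20 mm below its top, 180 high when sagged: a place to grip from above (closing across the gate, along the gate's x, is clear of loops and gate). Moves with the bolt; its frame turns with the gate (x, y, z as for the pen when shut).
- gate_hinge (a point): Point on the gate's upright hinge axis, 150 mm high. Its y axis points along the gate from hinge to free edge; the handle is 170 mm minus bolt_draw from this axis.
- gate (a joint): Gate angle in rad: 0 shut, grows as the free edge swings out towards the robot (counterclockwise seen from above), up to 1.2. A spring closes it: 0.25 N m at 0, 0.5 N m more per rad (about 3 N at the handle at 20 degrees).
- bolt_draw (a joint): How far the bolt is drawn out of the keeper towards the hinge, m, 0 to 0.045. Friction about 1.2 N. The toe touches the lip at about 0.004 if not lifted; it is out of the keeper, and the gate free, from about 0.028; stays where it is left.
- bolt_lift (a joint): How far the bolt is lifted in its loops, m, 0 (sagged, falls back by its weight) to 0.018; 0.010 to 0.018 clears the lip.
- bottle: Bystander: amber bottle with white cap, 50 mm in diameter, 110 high, origin at the centre of its underside.
- slidebox: Bystander: green slide box 85 x 100 x 34 mm high, origin at the centre of its underside.
- beaker: Bystander: glass beaker, 70 mm in diameter, 90 high, origin at the centre of its underside.
- keeper: Brass keeper fixed on the keeper post; origin and axes are those of pen. Two upright cheeks (clear gap 17.6 mm in x, height 125 to 167, y = 90 to 120) hold the bolt's tip and so lock the gate; a lip across the gate side at y = 83 to 90 is bent up to height 137.

How it is judged:
By the outcome, as a careful person would: the job done as asked, in the order asked, and still so for the second after the job is handed in, while the arm keeps its last pose, push and grip.
It also fails if it takes over 61 s, if anything falls off the work surface, if the arm or the gripper's body presses on something with over 40 N, if the wrist force passes 120 N, or if a joint passes its speed limit or range.

## Robot

A 6-joint arm with a two-finger parallel gripper is mounted at the origin on the work surface. World frame = base frame: x ahead of the robot, y to its left, z up, the work surface at z = 0. Lengths are in m, angles in rad, forces in N, time in s.
With the tool pointing down it reaches from about 0.15 to 0.775 m from the base axis. Payload 6.1 kg.
Tool frame: the origin (TCP) lies between the finger pads; the fingertips stand ctrl.tip_reach ahead of it and the grasp point (between the pads) lies 11 mm behind it (ctrl.tip_reach is the distance from the TCP to the fingertips, in m); z points along the fingers, y is the line along which they close (so a half turn about z gives the same grasp; the last joint's range is limited). The gripper opens to 85 mm and grips with 20 to 120 N. Pads are 22 mm wide; open, the fingers measure 114 mm over their backs; the gripper's body (76 mm by 85 mm) begins 54 mm behind the grasp point. The pads swing forward as they close: fully open they stand 13 mm farther back than shut.
Start: joints at [-1.206, 0.126, -0.04, 1.405, 0, 1.571], TCP at [0.187, -0.49, 0.239] pointing down, gripper open.
Joint ranges: [-2.72, 2.72], [-0.95, 1.95], [-1.27, 1.35], [-1.78, 2.02], [-1.46, 1.47], [-3.14, 3.14]. Speed limits (rad/s): [2.39, 2.39, 3.01, 3.14, 3.14, 3.14].

## Interface

Orientations are given as a rotation vector (axis times angle).
In Python, from workcell import ctrl, vision, models gives the robot as it stands. The module is installed in compiled form; this text tells all that it offers.
- The arm moves only by the tool send_rows, never from a script. Its argument "increments" is a list that holds one entry, the list of rows, each a list of 7 numbers: the shift along the tool's x, y, z normalised to -1 to 1, where 1 is 0.8 m, then the turn, a rotation vector about the tool's x, y, z normalised to -1 to 1, where 1 is 90 degrees, then the closure, from 0 (fully open) to 1 (shut). A call has 1 to 20 rows; each row is the pose to reach, as a shift and turn from the pose commanded when the call began, along the tool's axes at that moment; what a row does not reach only later rows make up. A row lasts 1/12 s, in which the tool goes at most 41.7 mm and 7.16 degrees, less where a joint would pass 70% of its speed; a pose out of reach is approached as far as the arm can. A call with a number of a shift or a turn outside -1 to 1 is refused whole. A call with a gripper value outside its range is refused whole. The fingers move at their own pace and stop on an object; "force" is the grip in N (left out, the last holds). Time passes only in rows, so rows that repeat a pose let the fingers close. It gives the time, the measured TCP pose, the force, the opening and the grip force at its end, in the units of the state.
- ctrl.state(): the state, without advancing time (a new reading comes with each control period).
- vision.capture(name): name is "scene" or "top"; returns (picture, depth): 420x560x3 uint8, red, green, blue; 420x560 float32, m along the optical axis (not along the pixel's ray), 0 where there is no reading.
- vision.get_calibration(name): a dict with "fx", "fy", "cx", "cy" (pixels), "R" (3x3) and "t" (3): a world point X has camera coordinates R X + t. Camera axes: x right, y down, z forward; pixel columns grow to the right and rows downward; lengths in m; the calibration is good to about 2 mm. A picture is of the moment at which its call begins. get_calibration takes no time and is no camera call.
- ctrl.finish_job(): hands the job in; it is judged then, once.
Trained networks look in the newest picture that a camera, given by its name, has taken for a name from the list of things; names that differ only in an ending like _2 or _b are one class to them, and where a whole thing is asked for, a point or a joint stands for the part that bears it (a point fixed in the world has none). Each returns a list of dicts, best first, with "confidence" (0 to 1); they miss things now and then, are a little off and sometimes report something else, mostly with a low value. They report only what shows in the picture. A call takes as long as a camera call.
- models.trace(name, camera): "pixels" (420x560 bool, what is visible of it) and "at" ([column, row] in pixels, amid what is visible of it).
The state is a dict: "t": time; "joints": joint angles; "joint_vel": joint speeds; "effort": joint torques, N m; "eef_pos": TCP position; "eef_rot": TCP orientation; "ft_force": force on the tool from outside, world axes, zero at the start; "ft_torque": the same for the moment, N m; "finger_gap": finger opening in m; "grasp_force": force on a finger pad.
Only numpy, scipy, OpenCV 4.12 (cv2) and the standard library are available. Lean on these libraries where they do the work, as an engineer would, in place of code of your own. Each camera call takes 0.05 s, during which the arm holds its last target. There are 200 camera calls.

## Working session

There is one attempt and no reset: what is moved stays moved. The work goes in short steps, Python scripts to look and compute and a tool call to move; the robot and the scene stay as the last step left them, time stands still between calls to the robot, and variables do not carry over. Pictures are saved under pics/ and viewed, at most 10 in all, crops included, and the job is handed in when it is done.

Besides the shell and the picture viewer there is one more tool, called after "Call:" as name([rows], argument=value, ...), one row to a line, values as JSON. send_rows: Moves the arm, as the interface text tells. Its arguments: {"type":"object","properties":{"increments":{"type":"array"},"force":{"type":"number"}},"required":["increments"]}

```bash
mkdir -p pics; cat > h.py <<'E'
import numpy as np, cv2
from workcell import ctrl, vision, models
from scipy.spatial.transform import Rotation as Ro
def cloud(cam):
    img,d=vision.capture(cam); K=vision.get_calibration(cam)
    v,u=np.mgrid[0:420,0:560]
    P=np.stack([(u-K['cx'])/K['fx']*d,(v-K['cy'])/K['fy']*d,d],-1)
    W=(P-np.array(K['t']))@np.array(K['R'])
    W[d==0]=np.nan
    return img,W
def save(n,img): cv2.imwrite('pics/'+n,cv2.cvtColor(img,cv2.COLOR_RGB2BGR))
E
python3 - <<'E'
from h import *
s=ctrl.state(); print({k:np.round(v,3) for k,v in s.items()}, ctrl.tip_reach)
for c in ['top','scene']:
    img,W=cloud(c); save(c+'0.png',img); np.save(c+'W.npy',W); np.save(c+'I.npy',img)
    for n in ['brush','bracket','tray','pen','bolt','bolt_handle','bottle','slidebox','beaker','keeper']:
        for r in models.trace(n,c)[:2]:
            m=r['pixels']; p=W[m]; p=p[~np.isnan(p[:,0])]
            np.save(f'm_{c}_{n}.npy',m) if r['confidence']>.5 else 0
            print(c,n,round(r['confidence'],2),np.round(r['at']),m.sum(),np.round(np.median(p,0),3) if len(p) else None, np.round(np.percentile(p,2,axis=0),3) if len(p) else None,np.round(np.percentile(p,98,axis=0),3) if len(p) else None)
E
```

```text
{'t': np.float64(0.0), 'joints': array([-1.206,  0.126, -0.041,  1.405, -0.   ,  1.571]), 'joint_vel': array([ 0.002, -0.   , -0.   ,  0.001,  0.   ,  0.001]), 'effort': array([ 0.0000e+00, -4.3591e+01,  3.5292e+01,  1.7000e-02,  0.0000e+00,
       -0.0000e+00]), 'eef_pos': array([ 0.187, -0.49 ,  0.239]), 'eef_rot': array([-3.088, -0.569,  0.   ]), 'ft_force': array([ 0.265, -0.802,  0.457]), 'ft_torque': array([ 0.   , -0.013,  0.035]), 'grasp_force': np.float64(0.0), 'finger_gap': np.float64(0.086)} 0.008
top brush 0.97 [256. 246.] 545 [0.493 0.053 0.017] [0.403 0.027 0.011] [0.55  0.072 0.023]
top bracket 0.69 [328. 264.] 269 [ 0.444 -0.153  0.007] [ 0.402 -0.179  0.002] [ 0.484 -0.125  0.012]
top tray 0.77 [164. 241.] 5404 [0.498 0.314 0.006] [ 0.403  0.209 -0.001] [0.598 0.42  0.029]
top pen 0.56 [362. 161.] 11186 [ 0.745 -0.249  0.046] [ 0.606 -0.408 -0.002] [ 0.872 -0.081  0.154]
top bolt 0.67 [165. 244.] 5451 [0.497 0.314 0.006] [ 0.402  0.208 -0.002] [0.598 0.42  0.029]
top bolt 0.61 [357. 188.] 371 [ 0.624 -0.212  0.151] [ 0.615 -0.306  0.002] [ 0.678 -0.114  0.201]
top bo
[... 878 characters left out ...]
ene bolt 0.43 [360. 198.] 2687 [0.511 0.315 0.007] [ 0.4    0.206 -0.001] [0.604 0.421 0.027]
scene bolt_handle 0.55 [213. 228.] 370 [ 0.632 -0.218  0.15 ] [ 0.476 -0.309 -0.003] [ 0.641 -0.126  0.199]
scene bolt_handle 0.48 [360. 200.] 2723 [0.509 0.313 0.007] [ 0.399  0.206 -0.001] [0.605 0.42  0.026]
scene bottle 0.91 [322. 232.] 441 [0.665 0.088 0.061] [0.643 0.071 0.007] [0.676 0.114 0.11 ]
scene slidebox 0.93 [366. 243.] 996 [0.716 0.22  0.032] [0.658 0.171 0.001] [0.753 0.274 0.037]
scene beaker 0.76 [124. 226.] 713 [ 0.451 -0.446  0.059] [ 0.4   -0.475  0.001] [ 0.467 -0.416  0.089]
scene keeper 0.54 [254. 223.] 202 [ 0.63  -0.109  0.148] [ 0.607 -0.127  0.123] [ 0.636 -0.093  0.167]
```

```bash
python3 - <<'E'
from h import *
I=np.load('topI.npy'); save('topc.png',cv2.resize(I[110:320,90:470],None,fx=2.1,fy=2.1,interpolation=cv2.INTER_CUBIC))
I=np.load('sceneI.npy'); save('scenec.png',cv2.resize(I[140:340,80:440],None,fx=2.2,fy=2.2,interpolation=cv2.INTER_CUBIC))
for c in ['top','scene']:
    W=np.load(c+'W.npy');I=np.load(c+'I.npy')
    for n in ['brush','bracket']:
        try: m=np.load(f'm_{c}_{n}.npy')
        except: continue
        p=W[m]; p=p[~np.isnan(p[:,0])]; p=p[p[:,2]>.004]
        r=cv2.minAreaRect((p[:,:2]*1000).astype(np.float32)); print(c,n,r)
    hsv=cv2.cvtColor(I,cv2.COLOR_RGB2HSV); h,s,v=cv2.split(hsv)
    for n,mm in dict(red=((h<8)|(h>172))&(s>120),yellow=(h>20)&(h<35)&(s>90),blue=(h>95)&(h<125)&(s>80)).items():
        mm=mm&~np.isnan(W[...,0])
        if n=='red': mm&=(W[...,2]>.12)
        else: mm&=(W[...,2]<.02)&(W[...,1]>.15)
        p=W[mm]; 
        if len(p)>4:
            print(c,n,len(p),np.round(np.median(p,0),3),np.round(p.min(0),3),np.round(p.max(0),3),cv2.minAreaRect((p[:,:2]*1000).astype(np.float32)))
    # rod/loops: bolt height 0.14..0.185
    mm=(W[...,2]>.14)&(W[...,2]<.157)&(W[...,1]<-.08)&(W[...,0]<.7)&(W[...,0]>.55)
    p=W[mm]; print(c,'rod',len(p),cv2.minAreaRect((p[:,:2]*1000).astype(np.float32)),cv2.fitLine(p[:,:2].astype(np.float32),cv2.DIST_HUBER,0,.01,.01).ravel())
    mm=(W[...,2]>.112)&(W[...,2]<.126)&(W[...,1]<-.06)&(W[...,0]<.7)
    p=W[mm]; print(c,'gatetop',len(p),cv2.minAreaRect((p[:,:2]*1000).astype(np.float32)),cv2.fitLine(p[:,:2].astype(np.float32),cv2.DIST_HUBER,0,.01,.01).ravel())
E
```

```text
top brush ((475.39239501953125, 53.419342041015625), (38.10407257080078, 158.5700225830078), 80.09642028808594)
top bracket ((442.6773376464844, -152.21002197265625), (97.27068328857422, 23.84858512878418), 29.92845916748047)
top red 59 [ 0.623 -0.213  0.194] [ 0.618 -0.223  0.152] [ 0.634 -0.208  0.202] ((625.4395751953125, -215.86044311523438), (14.0222806930542, 15.580865859985352), 24.477632522583008)
top yellow 33 [0.551 0.364 0.003] [ 0.426  0.294 -0.003] [0.603 0.414 0.014] ((515.4736328125, 353.96820068359375), (176.7456817626953, 119.18875885009766), 0.9665791392326355)
top blue 1527 [0.489 0.249 0.003] [ 0.396  0.205 -0.005] [0.586 0.293 0.013] ((491.468505859375, 248.65127563476562), (69.16073608398438, 185.16799926757812), 83.71357727050781)
top rod 337 ((625.088623046875, -204.57763671875), (24.34727668762207, 219.93080139160156), 5.57332706451416) [ 0.08308687 -0.99654233  0.62389547 -0.20034124]
top gatetop 488 ((628.36865234375, -253.34889221191406), (33.62033462524414, 327.06646728515625), 4.6165618896484375) [ 0.09487246 -0.9954894   0.6263696  -0.2649868 ]
scene br
[... 276 characters left out ...]
907227)
scene yellow 466 [0.555 0.353 0.004] [ 0.423  0.28  -0.003] [0.606 0.419 0.019] ((510.624267578125, 357.099365234375), (131.60610961914062, 185.62060546875), 79.82025909423828)
scene blue 644 [0.493 0.25  0.003] [ 0.399  0.211 -0.004] [0.576 0.292 0.011] ((488.0324401855469, 252.99996948242188), (67.98387145996094, 174.91188049316406), 82.49217224121094)
scene rod 389 ((625.1903686523438, -203.58615112304688), (30.56218147277832, 221.01426696777344), 3.4647326469421387) [ 0.08450677 -0.9964229   0.6296388  -0.19842575]
scene gatetop 1137 ((-5.393310546875, -409.3020935058594), (1354.4447021484375, 682.8510131835938), 7.50623083114624) [ 0.9815109   0.1914063   0.1728451  -0.33436775]
```

View pics/topc.png

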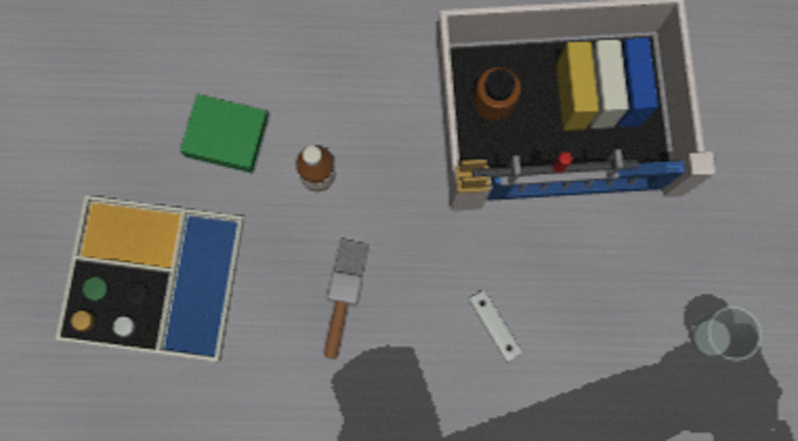

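View pics/scenec.png

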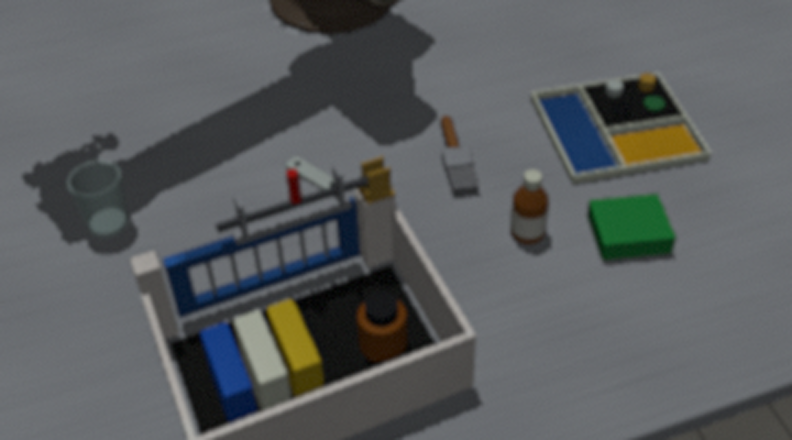

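The top view (crop at 2.1×) shows the brush at (345,300) with its handle pointing down at the robot. The bracket is at (495,325), the tray with its blue bay on the right at (200,287) and its yellow bay at the top at (130,235), and the red handle at (564,160) with the keeper to its left. The scene view agrees. Next I refine the poses.

```bash
cat > ref.py <<'E'
from h import *
for c in ['top','scene']:
    W=np.load(c+'W.npy');I=np.load(c+'I.npy'); ok=~np.isnan(W[...,0]); K=vision.get_calibration(c)
    print(c,'cam',np.round(-np.array(K['R']).T@K['t'],2))
    h,s,v=cv2.split(cv2.cvtColor(I,cv2.COLOR_RGB2HSV))
    near=ok&(W[...,0]>.55)&(W[...,0]<.72)&(W[...,1]<-.05)&(W[...,1]>-.42)
    red=near&((h<8)|(h>172))&(s>110)&(W[...,2]>.155)
    p=W[red]; print('red',len(p),np.round(p.mean(0),4)); q=p[p[:,2]>.193]; print('redtop',len(q),np.round(q.mean(0),4),np.round(np.ptp(q,0),3))
    q=W[near&(W[...,2]>.168)&~red]; 
    for lo,hi in [(-.19,-.1),(-.4,-.24)]:
        a=q[(q[:,1]>lo)&(q[:,1]<hi)]; print('loop',len(a),np.round(np.median(a,0),4) if len(a) else '')
    rod=near&(W[...,2]>.143)&(W[...,2]<.157)&~red&(W[...,1]<-.15)&(W[...,1]>-.28)
    p=W[rod]; l=cv2.fitLine(p[:,:2].astype(np.float32),cv2.DIST_HUBER,0,.01,.01).ravel(); print('rod',len(p),l,np.degrees(np.arctan2(-l[0],l[1])*1))
    for n in ['tray','brush','bracket']:
        try: m=np.load(f'm_{c}_{n}.npy')
        except: continue
        # reproject at nominal height from mask contour, fit rect
        z={'tray':.016,'brush':.02,'bracket':.008}[n]
        if n=='tray':
            wm=ok&m&(s<70)&(v>110)&(W[...,2]>.009)&(W[...,2]<.022); p=W[wm]
        else: p=W[m&ok&(W[...,2]>.004)]
        r=cv2.minAreaRect((p[:,:2]*1000).astype(np.float32)); print(n,len(p),np.round(r[0]),np.round(r[1]),r[2])
        # contour on plane z
        cs,_=cv2.findContours(m.astype(np.uint8),cv2.RETR_EXTERNAL,cv2.CHAIN_APPROX_NONE); cc=max(cs,key=len)[:,0].astype(float)
        d=np.stack([(cc[:,0]-K['cx'])/K['fx'],(cc[:,1]-K['cy'])/K['fy'],np.ones(len(cc))],-1)@np.array(K['R'])
        C=-np.array(K['R']).T@K['t']; X=C+d*((z-C[2])/d[:,2])[:,None]
        r=cv2.minAreaRect((X[:,:2]*1000).astype(np.float32)); print('  contour',np.round(r[0],1),np.round(r[1],1),round(r[2],1))
    bl=ok&(h>95)&(h<125)&(s>80)&(W[...,1]>.15)&(W[...,2]<.02); ye=ok&(h>15)&(h<35)&(s>90)&(W[...,1]>.25)&(W[...,2]<.02)
    for n,mm in [('blue',bl),('yel',ye)]:
        mm=cv2.morphologyEx(mm.astype(np.uint8),cv2.MORPH_OPEN,np.ones((5,5)))>0
        p=W[mm]
        if len(p)>9: r=cv2.minAreaRect((p[:,:2]*1000).astype(np.float32)); print(n,len(p),np.round(r[0],1),np.round(r[1],1),round(r[2],1),np.round(p.mean(0),4))
    m=np.load(f'm_{c}_brush.npy'); br=m&ok; p=W[br&(h<20)&(s>70)]; l=cv2.fitLine(p[:,:2].astype(np.float32),cv2.DIST_HUBER,0,.01,.01).ravel(); print('brush handle',len(p),np.round(p.mean(0),4),l, p[:,0].min(),p[:,0].max()); p=W[br&(W[...,2]>.006)]; print('brush line',cv2.fitLine(p[:,:2].astype(np.float32),cv2.DIST_HUBER,0,.01,.01).ravel())
E
python3 ref.py
```

```text
top cam [ 0.33 -0.    1.27]
red 57 [ 0.6239 -0.2138  0.1879]
redtop 33 [ 0.6253 -0.2153  0.198 ] [0.016 0.015 0.009]
loop 32 [ 0.6204 -0.1594  0.1783]
loop 26 [ 0.6315 -0.284   0.1791]
rod 185 [ 0.08989362 -0.99595135  0.62440526 -0.21164276] -174.8425
tray 633 [500. 314.] [219. 198.] 83.19855499267578
  contour [498.8 313. ] [221.4 199.7] 83.0
brush 538 [475.  53.] [ 38. 159.] 80.09642028808594
  contour [474.5  51. ] [ 38.4 157.5] 82.2
bracket 240 [ 443. -152.] [97. 24.] 29.92845916748047
  contour [ 443.  -151.6] [98.4 23.6] 29.7
blue 1511 [491.5 248.6] [ 69.1 185.1] 83.8 [0.4907 0.249  0.003 ]
yel 1101 [558.9 348.6] [127.3  76.8] 82.9 [0.5588 0.3482 0.003 ]
brush handle 149 [0.4326 0.0625 0.0176] [ 0.9826514  -0.185462    0.43260872  0.06254391] 0.3974494431865271 0.47077320670516953
brush line [ 0.9835447  -0.18066484  0.4874859   0.05120464]
scene cam [ 1.48 -0.35  1.02]
red 64 [ 0.6337 -0.2156  0.1805]
redtop 20 [ 0.6313 -0.2154  0.1967] [0.011 0.012 0.007]
loop 24 [ 0.6278 -0.1589  0.1771]
loop 23 [ 0.6386 -0.283   0.1784]
rod 192 [ 0.07034836 -0.9975225   0.6304904  -0.20178223] -175.966
tray 231 [499. 316.] [219. 203.] 83.03480529785156
  contour [507.9 312. ] [232.9 218.6] 84.9
brush 333 [480.  55.] [ 40. 157.] 78.24171447753906
  contour [488.   51.6] [ 41.4 164.9] 77.8
blue 639 [488. 253.] [ 68.  174.9] 82.5 [0.4925 0.251  0.003 ]
yel 492 [559.6 348.3] [131.6  86. ] 79.8 [0.5557 0.3511 0.0034]
brush handle 63 [0.4383 0.0609 0.0166] [ 0.9852655  -0.17103189  0.43826777  0.06092191] 0.40304681654432684 0.46873168106965646
brush line [ 0.98254347 -0.18603331  0.49787152  0.05077875]
```

```bash
cat >> h.py <<'E'
def plan(wps):
    "wps: list of (x,y,z,yaw of tool y in deg); prints row prefixes relative to the pose now"
    s=ctrl.state(); R0=Ro.from_rotvec(s['eef_rot']); p0=s['eef_pos']
    yv=R0.as_matrix()[:,1]; print('t',round(float(s['t']),2),'pos',np.round(p0,4),'yaw',round(float(np.degrees(np.arctan2(yv[1],yv[0]))),1),'gap',round(float(s['finger_gap']),4),'gf',s['grasp_force'],'ft',np.round(s['ft_force'],1),'q',np.round(s['joints'],2),'tip',ctrl.tip_reach)
    for x,y,z,a in wps:
        a=np.radians(a); Y=np.array([np.cos(a),np.sin(a),0]);Z=np.array([0,0,-1.]);X=np.cross(Y,Z)
        R=Ro.from_matrix(np.stack([X,Y,Z],1)); d=R0.inv().apply(np.array([x,y,z])-p0)/.8; r=(R0.inv()*R).as_rotvec()/(np.pi/2)
        print([round(float(k),4) for k in [*d,*r]])
E
python3 - <<'E'
from h import *
plan([(.4475,.0597,.12,15)])
E
```

```text
t 1.1 pos [ 0.1873 -0.4905  0.2393] yaw -69.1 gap 0.0855 gf 0.0 ft [-0.4 -0.4  0.1] q [-1.21  0.13 -0.04  1.41 -0.    1.57] tip 0.008
[0.5492, -0.5264, 0.1491, 0.0, 0.0, -0.9344]
```

Call:
send_rows([
  [[0.549, -0.526, 0.149, 0, 0, -0.934, 0.45], [0.549, -0.526, 0.149, 0, 0, -0.934, 0.45], [0.549, -0.526, 0.149, 0, 0, -0.934, 0.45], [0.549, -0.526, 0.149, 0, 0, -0.934, 0.45], [0.549, -0.526, 0.149, 0, 0, -0.934, 0.45], [0.549, -0.526, 0.149, 0, 0, -0.934, 0.45], [0.549, -0.526, 0.149, 0, 0, -0.934, 0.45], [0.549, -0.526, 0.149, 0, 0, -0.934, 0.45], [0.549, -0.526, 0.149, 0, 0, -0.934, 0.45], [0.549, -0.526, 0.149, 0, 0, -0.934, 0.45], [0.549, -0.526, 0.149, 0, 0, -0.934, 0.45], [0.549, -0.526, 0.149, 0, 0, -0.934, 0.45], [0.549, -0.526, 0.149, 0, 0, -0.934, 0.45], [0.549, -0.526, 0.149, 0, 0, -0.934, 0.45], [0.549, -0.526, 0.149, 0, 0, -0.934, 0.45], [0.549, -0.526, 0.149, 0, 0, -0.934, 0.45], [0.549, -0.526, 0.149, 0, 0, -0.934, 0.45]],
], force=30)

```text
t: 2.52
eef_pos: [0.4475, 0.061, 0.1194]
eef_rot: [-1.908, -2.495, 0.002]
ft_force: [-1.5, -0.8, 0.8]
finger_gap: 0.0469
grasp_force: 0.0
```

```bash
python3 - <<'E'
from h import *
plan([(.4475,.0597,.05,79.5),(.4475,.0597,.012,79.5)])
E
```

```text
t 2.52 pos [0.4475 0.061  0.1194] yaw 15.2 gap 0.0469 gf 0.0 ft [-1.5 -0.8  0.8] q [ 0.14  0.02 -0.42  1.13 -0.    1.44] tip 0.008
[-0.0016, -0.0003, 0.0868, -0.0008, -0.0006, -0.7146]
[-0.0016, -0.0002, 0.1343, -0.0008, -0.0006, -0.7146]
```

Call:
send_rows([
  [[-0.0016, 0, 0.08, 0, 0, -0.715, 0.45], [-0.0016, 0, 0.08, 0, 0, -0.715, 0.45], [-0.0016, 0, 0.08, 0, 0, -0.715, 0.45], [-0.0016, 0, 0.08, 0, 0, -0.715, 0.45], [-0.0016, 0, 0.08, 0, 0, -0.715, 0.45], [-0.0016, 0, 0.08, 0, 0, -0.715, 0.45], [-0.0016, 0, 0.08, 0, 0, -0.715, 0.45], [-0.0016, 0, 0.08, 0, 0, -0.715, 0.45], [-0.0016, 0, 0.08, 0, 0, -0.715, 0.45], [-0.0016, 0, 0.1, 0, 0, -0.715, 0.45], [-0.0016, 0, 0.115, 0, 0, -0.715, 0.45], [-0.0016, 0, 0.127, 0, 0, -0.715, 0.45], [-0.0016, 0, 0.134, 0, 0, -0.715, 0.45], [-0.0016, 0, 0.134, 0, 0, -0.715, 0.45], [-0.0016, 0, 0.134, 0, 0, -0.715, 1], [-0.0016, 0, 0.134, 0, 0, -0.715, 1], [-0.0016, 0, 0.134, 0, 0, -0.715, 1], [-0.0016, 0, 0.134, 0, 0, -0.715, 1], [-0.0016, 0, 0.134, 0, 0, -0.715, 1], [-0.0016, 0, 0.134, 0, 0, -0.715, 1]],
], force=30)

```text
t: 4.18
eef_pos: [0.4484, 0.0582, 0.0137]
eef_rot: [0.292, 3.127, 0.0]
ft_force: [-0.1, -0.1, 6.1]
finger_gap: 0.0179
grasp_force: 29.7
```

```bash
python3 - <<'E'
from h import *
plan([(.4475,.0597,.08,79.5),(.461,.2517,.08,83),(.461,.2517,.016,83)])
E
```

```text
t 4.18 pos [0.4484 0.0582 0.0137] yaw 79.3 gap 0.0179 gf 29.74155217409134 ft [-0.1 -0.1  6.1] q [ 0.13  0.1  -0.59  0.89 -0.    0.32] tip 0.008
[0.0014, 0.0017, -0.0829, 0.0001, 0.0009, -0.002]
[0.0293, 0.2406, -0.0829, 0.0001, 0.0009, -0.0409]
[0.0294, 0.2406, -0.0029, 0.0001, 0.0009, -0.0409]
```

Call:
send_rows([
  [[0, 0, -0.01, 0, 0, 0, 1], [0, 0, -0.03, 0, 0, 0, 1], [0, 0, -0.06, 0, 0, 0, 1], [0, 0, -0.085, 0, 0, 0, 1], [0, 0, -0.085, 0, 0, 0, 1]],
])

```text
t: 4.6
eef_pos: [0.45, 0.0585, 0.0849]
eef_rot: [0.292, 3.122, 0.002]
ft_force: [1.1, 0.2, -0.7]
finger_gap: 0.0178
grasp_force: 29.4
```

```bash
python3 - <<'E'
from h import *
plan([(.461,.2517,.08,83),(.461,.2517,.016,83)])
img,W=cloud('top'); img2,W2=cloud('scene')
save('lift.png',np.hstack([cv2.resize(img[180:300,180:330],(390,312)),cv2.resize(img2[150:270,220:370],(390,312))]))
E
```

```text
t 4.6 pos [0.45   0.0585 0.0849] yaw 79.3 gap 0.0178 gf 29.428175389766693 ft [ 1.1  0.2 -0.7] q [ 0.13  0.04 -0.48  1.05  0.    0.32] tip 0.008
[0.0312, 0.2399, 0.0065, 0.001, 0.0035, -0.0409]
[0.0317, 0.2397, 0.0865, 0.001, 0.0035, -0.0409]
```

View pics/lift.png

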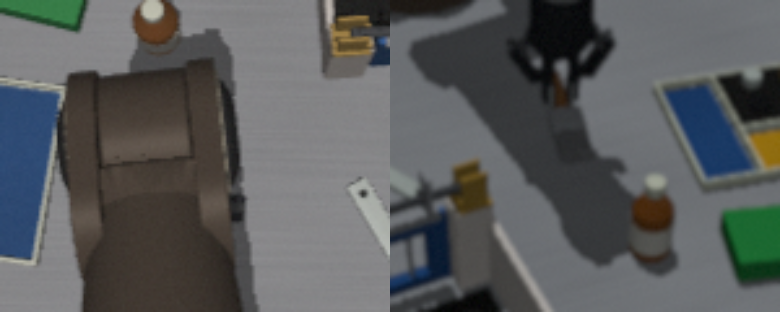

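The right half (scene camera) shows the brush held by its handle at (560,95), bristles forward at (572,150), clear of the bench. Carry it over the tray.

Call:
send_rows([
  [[0.005, 0.035, 0, 0, 0, -0.005, 1], [0.01, 0.075, 0, 0, 0, -0.01, 1], [0.015, 0.115, 0, 0, 0, -0.02, 1], [0.02, 0.155, 0, 0, 0, -0.03, 1], [0.025, 0.195, 0, 0, 0, -0.04, 1], [0.028, 0.225, 0, 0, 0, -0.04, 1], [0.029, 0.24, 0.01, 0, 0, -0.04, 1], [0.029, 0.24, 0.02, 0, 0, -0.04, 1], [0.029, 0.24, 0.02, 0, 0, -0.04, 1], [0.029, 0.24, 0.02, 0, 0, -0.04, 1]],
])

```text
t: 5.53
eef_pos: [0.4593, 0.2496, 0.0632]
eef_rot: [-0.195, -3.132, 0.004]
ft_force: [0.4, -0.5, -0.2]
finger_gap: 0.0179
grasp_force: 29.5
```

```bash
python3 - <<'E'
from h import *
plan([(.461,.2517,.016,83)])
img,W=cloud('scene')
for r in models.trace('brush','scene')[:1]:
    m=r['pixels']; p=W[m]; p=p[~np.isnan(p[:,0])]; p=p[p[:,2]>.025]; print(r['confidence'],len(p))
    c=np.median(p,0); u,s,vt=np.linalg.svd(p-p.mean(0),full_matrices=False); print(c,vt[0]); 
    for a,b in zip(np.arange(.43,.6,.02),np.arange(.45,.62,.02)):
        q=p[(p[:,0]>a)&(p[:,0]<b)]; print(round(a,2),len(q),np.round(np.median(q,0),4) if len(q) else '')
E
```

```text
t 5.53 pos [0.4593 0.2496 0.0632] yaw 82.9 gap 0.0179 gf 29.50343817472458 ft [ 0.4 -0.5 -0.2] q [ 0.5   0.18 -0.36  1.03 -0.    0.62] tip 0.008
[-0.0019, 0.003, 0.059, -0.0016, -0.0018, -0.0014]
0.54 270
[0.52326123 0.24209523 0.06636029] [ 0.9902469  -0.13171264 -0.0454188 ]
0.43 0 
0.45 11 [0.4639 0.2489 0.0669]
0.47 25 [0.483  0.2473 0.0671]
0.49 56 [0.5011 0.2422 0.0683]
0.51 61 [0.5188 0.2415 0.0665]
0.53 52 [0.5409 0.2388 0.0661]
0.55 64 [0.5615 0.2384 0.0644]
0.57 1 [0.5704 0.2441 0.0621]
0.59 0
```

Call:
send_rows([
  [[0, 0.003, 0.02, 0, 0, 0, 1], [0, 0.003, 0.035, 0, 0, 0, 1], [0, 0.003, 0.046, 0, 0, 0, 1], [0, 0.003, 0.053, 0, 0, 0, 1], [0, 0.003, 0.057, 0, 0, 0, 1], [0, 0.003, 0.057, 0, 0, 0, 1], [0, 0.003, 0.057, 0, 0, 0, 0.6], [0, 0.003, 0.057, 0, 0, 0, 0.6], [0, 0.003, 0.057, 0, 0, 0, 0.6], [0, 0.003, 0.05, 0, 0, 0, 0.6], [0, 0.003, 0.03, 0, 0, 0, 0.6], [0, 0.003, 0, 0, 0, 0, 0.5], [0, 0.003, -0.04, 0, 0, 0, 0.5], [0, 0.003, -0.07, 0, 0, 0, 0.45]],
])

```text
t: 6.8
eef_pos: [0.4611, 0.2537, 0.1236]
eef_rot: [0.194, 3.134, 0.001]
ft_force: [1.1, 1.0, 1.1]
finger_gap: 0.0469
grasp_force: 0.0
```

```bash
python3 - <<'E'
from h import *
plan([(.443,-.152,.06,119.8),(.443,-.152,.0115,119.8)])
img,W=cloud('scene')
for r in models.trace('brush','scene')[:1]:
    m=r['pixels']; p=W[m]; p=p[~np.isnan(p[:,0])]; print(r['confidence'],len(p),np.round(p.min(0),3),np.round(p.max(0),3),cv2.minAreaRect((p[:,:2]*1000).astype(np.float32)),np.median(p[:,2]))
E
```

```text
t 6.8 pos [0.4611 0.2537 0.1236] yaw 82.9 gap 0.0469 gf 0.0 ft [1.1 1.  1.1] q [ 0.5   0.15 -0.26  1.15  0.    0.63] tip 0.008
[-0.0399, -0.5061, 0.0791, 0.0003, 0.0009, -0.4098]
[-0.0399, -0.5061, 0.1397, 0.0003, 0.0009, -0.4098]
0.53 380 [ 0.402  0.224 -0.002] [0.571 0.285 0.028] ((488.928955078125, 257.108154296875), (51.428077697753906, 170.7498321533203), 78.2725601196289) 0.019895558485960918
```

Call:
send_rows([
  [[-0.04, -0.506, 0.04, 0, 0, -0.41, 0.45], [-0.04, -0.506, 0.04, 0, 0, -0.41, 0.45], [-0.04, -0.506, 0.04, 0, 0, -0.41, 0.45], [-0.04, -0.506, 0.04, 0, 0, -0.41, 0.45], [-0.04, -0.506, 0.04, 0, 0, -0.41, 0.45], [-0.04, -0.506, 0.04, 0, 0, -0.41, 0.45], [-0.04, -0.506, 0.04, 0, 0, -0.41, 0.45], [-0.04, -0.506, 0.04, 0, 0, -0.41, 0.45], [-0.04, -0.506, 0.04, 0, 0, -0.41, 0.45], [-0.04, -0.506, 0.06, 0, 0, -0.41, 0.45], [-0.04, -0.506, 0.08, 0, 0, -0.41, 0.45], [-0.04, -0.506, 0.08, 0, 0, -0.41, 0.45], [-0.04, -0.506, 0.08, 0, 0, -0.41, 0.45]],
])

```text
t: 7.98
eef_pos: [0.4414, -0.1525, 0.0559]
eef_rot: [0.804, -3.035, -0.003]
ft_force: [0.2, 0.2, 0.7]
finger_gap: 0.0467
grasp_force: 0.0
```

```bash
python3 - <<'E'
from h import *
plan([(.443,-.152,.0115,119.8)])
E
```

```text
t 7.98 pos [ 0.4414 -0.1525  0.0559] yaw 119.7 gap 0.0467 gf 0.0 ft [0.2 0.2 0.7] q [-0.33  0.09 -0.49  0.99  0.   -0.85] tip 0.008
[-0.0021, -0.0007, 0.0554, 0.0016, -0.0011, -0.0014]
```

Call:
send_rows([
  [[-0.001, 0, 0.03, 0, 0, 0, 0.45], [-0.001, 0, 0.045, 0, 0, 0, 0.45], [-0.001, 0, 0.055, 0, 0, 0, 0.45], [-0.001, 0, 0.059, 0, 0, 0, 0.45], [-0.001, 0, 0.059, 0, 0, 0, 0.45], [-0.001, 0, 0.059, 0, 0, 0, 1], [-0.001, 0, 0.059, 0, 0, 0, 1], [-0.001, 0, 0.059, 0, 0, 0, 1], [-0.001, 0, 0.059, 0, 0, 0, 1], [-0.001, 0, 0.059, 0, 0, 0, 1]],
], force=40)

```text
t: 8.82
eef_pos: [0.4443, -0.1517, 0.0109]
eef_rot: [-0.808, 3.034, -0.001]
ft_force: [-0.2, 2.2, 6.2]
finger_gap: 0.0233
grasp_force: 39.5
```

Call:
send_rows([
  [[0, 0, -0.01, 0, 0, 0, 1], [0, 0, -0.03, 0, 0, 0, 1], [0, 0, -0.06, 0, 0, 0, 1], [0, 0, -0.085, 0, 0, 0, 1], [0, 0, -0.085, 0, 0, 0, 1], [0, 0, -0.085, 0, 0, 0, 1]],
])

```text
t: 9.32
eef_pos: [0.4443, -0.1522, 0.079]
eef_rot: [-0.807, 3.034, -0.003]
ft_force: [-0.6, -1.1, -1.7]
finger_gap: 0.0234
grasp_force: 39.5
```

```bash
python3 - <<'E'
from h import *
plan([(.5585,.3475,.08,173),(.5585,.3475,.015,173)])
E
```

```text
t 9.32 pos [ 0.4443 -0.1522  0.079 ] yaw 119.8 gap 0.0234 gf 39.479175209999084 ft [-0.6 -1.1 -1.7] q [-0.33  0.07 -0.46  1.04 -0.   -0.85] tip 0.008
[-0.4343, 0.4711, -0.0016, -0.0018, 0.0004, -0.5911]
[-0.4342, 0.4712, 0.0797, -0.0018, 0.0004, -0.5911]
```

Call:
send_rows([
  [[-0.015, 0.015, 0, 0, 0, -0.02, 1], [-0.045, 0.05, 0, 0, 0, -0.06, 1], [-0.08, 0.085, 0, 0, 0, -0.11, 1], [-0.115, 0.125, 0, 0, 0, -0.16, 1], [-0.15, 0.16, 0, 0, 0, -0.2, 1], [-0.185, 0.2, 0, 0, 0, -0.25, 1], [-0.22, 0.24, 0, 0, 0, -0.3, 1], [-0.255, 0.275, 0, 0, 0, -0.35, 1], [-0.29, 0.315, 0, 0, 0, -0.4, 1], [-0.325, 0.35, 0, 0, 0, -0.44, 1], [-0.355, 0.385, 0, 0, 0, -0.48, 1], [-0.385, 0.415, 0, 0, 0, -0.52, 1], [-0.41, 0.445, 0, 0, 0, -0.56, 1], [-0.425, 0.46, 0, 0, 0, -0.59, 1], [-0.433, 0.47, 0.01, 0, 0, -0.591, 1], [-0.433, 0.47, 0.025, 0, 0, -0.591, 1], [-0.433, 0.47, 0.03, 0, 0, -0.591, 1], [-0.433, 0.47, 0.03, 0, 0, -0.591, 1]],
])

```text
t: 10.82
eef_pos: [0.5552, 0.3444, 0.0506]
eef_rot: [2.076, -2.351, -0.001]
ft_force: [-1.0, -0.5, -1.6]
finger_gap: 0.0232
grasp_force: 39.5
```

```bash
python3 - <<'E'
from h import *
plan([(.5585,.3475,.0145,173)])
img,W=cloud('scene')
for r in models.trace('bracket','scene')[:1]:
    m=r['pixels']; p=W[m]; p=p[~np.isnan(p[:,0])]; p=p[p[:,2]>.025]; print(r['confidence'],len(p),np.median(p,0),p.min(0),p.max(0)) if len(p) else 0
save('brk.png',cv2.resize(img[140:280,300:440],(560,560)))
E
```

```text
t 10.82 pos [0.5552 0.3444 0.0506] yaw 172.9 gap 0.0232 gf 39.48472201824188 ft [-1.  -0.5 -1.6] q [ 0.56  0.43 -0.06  1.09 -0.   -0.89] tip 0.008
[-0.0045, -0.0037, 0.045, 0.0026, -0.0024, -0.0012]
0.71 284 [ 0.63251422 -0.21646472  0.15064459] [ 0.61377314 -0.31223668  0.14056444] [ 0.64141512 -0.12639151  0.20156231]
```

View pics/brk.png

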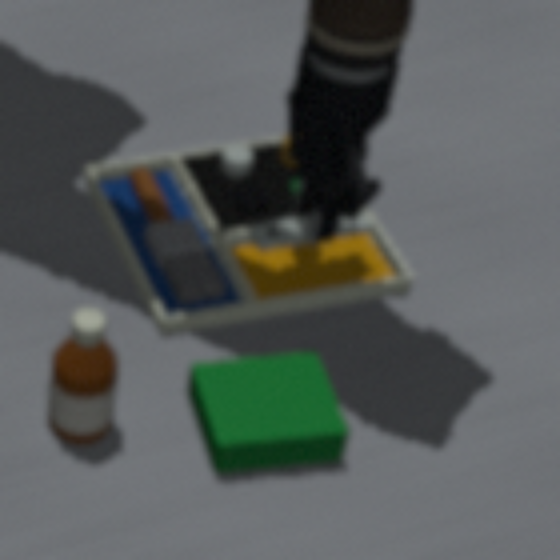

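The brush lies in the blue bay at (180,235), and the held bracket hangs level above the yellow bay at (300,235). Now lower it and release.

Call:
send_rows([
  [[-0.003, -0.002, 0.015, 0, 0, 0, 1], [-0.003, -0.002, 0.028, 0, 0, 0, 1], [-0.003, -0.002, 0.038, 0, 0, 0, 1], [-0.003, -0.002, 0.044, 0, 0, 0, 1], [-0.003, -0.002, 0.046, 0, 0, 0, 1], [-0.003, -0.002, 0.046, 0, 0, 0, 1], [-0.003, -0.002, 0.046, 0, 0, 0, 0.55], [-0.003, -0.002, 0.046, 0, 0, 0, 0.55], [-0.003, -0.002, 0.046, 0, 0, 0, 0.55], [-0.003, -0.002, 0.04, 0, 0, 0, 0.55], [-0.003, -0.002, 0.02, 0, 0, 0, 0.55], [-0.003, -0.002, -0.02, 0, 0, 0, 0.5], [-0.003, -0.002, -0.06, 0, 0, 0, 0.45], [-0.003, -0.002, -0.11, 0, 0, 0, 0.45], [-0.003, -0.002, -0.16, 0, 0, 0, 0.45], [-0.003, -0.002, -0.21, 0, 0, 0, 0.45], [-0.003, -0.002, -0.26, 0, 0, 0, 0.45]],
])

```text
t: 12.33
eef_pos: [0.5585, 0.3486, 0.2647]
eef_rot: [-2.081, 2.352, -0.0]
ft_force: [1.1, 1.0, -0.1]
finger_gap: 0.0469
grasp_force: 0.0
```

```bash
python3 - <<'E'
from h import *
plan([(.628,-.215,.265,185)])
img,W=cloud('scene')
for n in ['bracket','brush']:
  for r in models.trace(n,'scene')[:2]:
    m=r['pixels']; p=W[m]; p=p[~np.isnan(p[:,0])]; print(n,r['confidence'],len(p),np.round(np.median(p,0),3),cv2.minAreaRect((p[:,:2]*1000).astype(np.float32))) if len(p) else 0
save('brk2.png',cv2.resize(img[150:240,310:430],(600,450)))
E
```

```text
t 12.33 pos [0.5585 0.3486 0.2647] yaw 173.0 gap 0.0469 gf 0.0 ft [ 1.1  1.  -0.1] q [ 0.56  0.39  0.37  1.54  0.   -0.89] tip 0.008
[0.6887, -0.1721, -0.0008, -0.0008, 0.0005, -0.1333]
bracket 0.64 207 [0.563 0.343 0.01 ] ((558.4105224609375, 347.4625549316406), (97.49352264404297, 39.421512603759766), 78.5497817993164)
bracket 0.36 409 [ 0.631 -0.219  0.15 ] ((538.9600830078125, -224.87722778320312), (207.69052124023438, 187.70416259765625), 3.2578063011169434)
brush 0.81 345 [0.514 0.248 0.02 ] ((493.44854736328125, 254.71681213378906), (48.23031997680664, 156.6748046875), 74.5167465209961)
brush 0.61 216 [ 0.63  -0.11   0.147] ((622.4193115234375, -110.8109359741211), (31.764890670776367, 40.378089904785156), 13.474992752075195)
```

View pics/brk2.png

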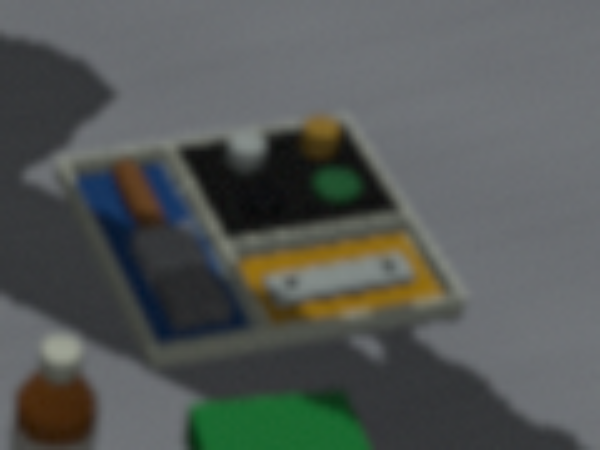

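Both parts lie flat and lengthways: the brush at (170,250) in the blue bay and the bracket at (340,280) in the yellow bay. Next I move over the bolt handle.

Call:
send_rows([
  [[0.689, -0.172, 0, 0, 0, -0.133, 0.4], [0.689, -0.172, 0, 0, 0, -0.133, 0.4], [0.689, -0.172, 0, 0, 0, -0.133, 0.4], [0.689, -0.172, 0, 0, 0, -0.133, 0.4], [0.689, -0.172, 0, 0, 0, -0.133, 0.4], [0.689, -0.172, 0, 0, 0, -0.133, 0.4], [0.689, -0.172, 0, 0, 0, -0.133, 0.4], [0.689, -0.172, 0, 0, 0, -0.133, 0.4], [0.689, -0.172, 0, 0, 0, -0.133, 0.4], [0.689, -0.172, 0, 0, 0, -0.133, 0.4], [0.689, -0.172, 0, 0, 0, -0.133, 0.4], [0.689, -0.172, 0, 0, 0, -0.133, 0.4], [0.689, -0.172, 0, 0, 0, -0.133, 0.4], [0.689, -0.172, 0, 0, 0, -0.133, 0.4], [0.689, -0.172, 0, 0, 0, -0.133, 0.4], [0.689, -0.172, 0, 0, 0, -0.133, 0.4], [0.689, -0.172, 0, 0, 0, -0.133, 0.4]],
])

```text
t: 13.9
eef_pos: [0.6279, -0.2146, 0.2609]
eef_rot: [2.315, -2.123, -0.003]
ft_force: [0.7, -0.0, 0.6]
finger_gap: 0.0511
grasp_force: 0.0
```

```bash
python3 - <<'E'
from h import *
plan([(.6285,-.2145,.17,185)])
E
```

```text
t 13.9 pos [ 0.6279 -0.2146  0.2609] yaw -175.0 gap 0.0511 gf 0.0 ft [ 0.7 -0.   0.6] q [-0.33  0.41  0.38  1.54  0.   -1.99] tip 0.008
[0.0, -0.0009, 0.1136, 0.0009, 0.0006, -0.0005]
```

Call:
send_rows([
  [[0, -0.001, 0.03, 0, 0, 0, 0.4], [0, -0.001, 0.06, 0, 0, 0, 0.4], [0, -0.001, 0.085, 0, 0, 0, 0.45], [0, -0.001, 0.102, 0, 0, 0, 0.5], [0, -0.001, 0.112, 0, 0, 0, 0.55], [0, -0.001, 0.112, 0, 0, 0, 0.6], [0, -0.001, 0.112, 0, 0, 0, 0.65], [0, -0.001, 0.112, 0, 0, 0, 0.7], [0, -0.001, 0.112, 0, 0, 0, 0.75], [0, -0.001, 0.112, 0, 0, 0, 0.8], [0, -0.001, 0.112, 0, 0, 0, 0.85], [0, -0.001, 0.112, 0, 0, 0, 0.9], [0, -0.001, 0.112, 0, 0, 0, 1], [0, -0.001, 0.112, 0, 0, 0, 1], [0, -0.001, 0.112, 0, 0, 0, 1]],
], force=30)

```text
t: 15.15
eef_pos: [0.6278, -0.2151, 0.1736]
eef_rot: [2.314, -2.123, -0.001]
ft_force: [-8.4, -0.6, 5.0]
finger_gap: 0.0153
grasp_force: 29.2
```

```bash
python3 - <<'E'
from h import *
plan([(.6285,-.2145,.17,185)])
E
```

```text
t 15.15 pos [ 0.6278 -0.2151  0.1736] yaw -175.1 gap 0.0153 gf 29.164543747901917 ft [-8.4 -0.6  5. ] q [-0.33  0.4   0.17  1.34 -0.   -1.99] tip 0.008
[-0.0007, -0.0009, 0.0045, 0.0007, -0.0004, -0.0006]
```

Call:
send_rows([
  [[0, 0.001, 0, 0, 0, 0, 1], [0, 0.001, -0.003, 0, 0, 0, 1], [0, 0.001, -0.007, 0, 0, 0, 1], [0, 0.001, -0.011, 0, 0, 0, 1], [0, 0.001, -0.015, 0, 0, 0, 1], [0, 0.001, -0.018, 0, 0, 0, 1], [0, 0.001, -0.02, 0, 0, 0, 1], [0, 0.001, -0.02, 0, 0, 0, 1], [0, 0.001, -0.02, 0, 0, 0, 1]],
])

```text
t: 15.9
eef_pos: [0.6277, -0.2152, 0.1881]
eef_rot: [2.314, -2.123, -0.002]
ft_force: [-6.6, -1.3, -1.9]
finger_gap: 0.0149
grasp_force: 29.3
```

```bash
python3 - <<'E'
from h import *
d=np.radians(5); X=np.array([np.cos(d),np.sin(d)]);Y=np.array([-np.sin(d),np.cos(d)])
s=ctrl.state();p=s['eef_pos']; q=p[:2]-.036*Y
plan([(q[0],q[1],p[2],185)])
img,W=cloud('scene'); h,sa,v=cv2.split(cv2.cvtColor(img,cv2.COLOR_RGB2HSV))
m=(W[...,2]>.14)&(W[...,2]<.18)&(W[...,1]<-.15)&(W[...,1]>-.26)&(W[...,0]>.55)&(W[...,0]<.7)
P=W[m]; 
for a in np.arange(-.26,-.15,.02):
    r=P[(P[:,1]>a)&(P[:,1]<a+.02)]; print(round(a,2),len(r),np.round(np.median(r,0),4), np.round(np.percentile(r[:,2],90),4)) if len(r) else 0
E
```

```text
t 15.9 pos [ 0.6277 -0.2152  0.1881] yaw -175.0 gap 0.0149 gf 29.300332367420197 ft [-6.6 -1.3 -1.9] q [-0.33  0.4   0.2   1.38 -0.   -1.99] tip 0.008
[0.045, -0.0, 0.0, 0.001, -0.0, -0.0005]
-0.26 34 [ 0.6333 -0.2507  0.1627] 0.1662
-0.24 35 [ 0.6332 -0.23    0.1645] 0.1672
-0.22 26 [ 0.6342 -0.2098  0.1646] 0.1716
-0.2 30 [ 0.6294 -0.1897  0.1636] 0.1667
-0.18 44 [ 0.6274 -0.1671  0.1641] 0.1731
-0.16 43 [ 0.632  -0.1572  0.164 ] 0.1784
```

Call:
send_rows([
  [[0, 0.002, 0, 0, 0, 0, 1], [0.003, 0.002, 0, 0, 0, 0, 1], [0.006, 0.002, 0, 0, 0, 0, 1], [0.01, 0.002, 0, 0, 0, 0, 1]],
])

```text
t: 16.28
eef_pos: [0.6278, -0.223, 0.1883]
eef_rot: [-2.316, 2.122, -0.0]
ft_force: [-2.0, 1.3, -1.0]
finger_gap: 0.0151
grasp_force: 29.4
```

Call:
send_rows([
  [[0.005, 0, 0, 0, 0, 0, 1], [0.01, 0, 0, 0, 0, 0, 1], [0.015, 0, 0, 0, 0, 0, 1], [0.02, 0, 0, 0, 0, 0, 1], [0.025, 0, 0, 0, 0, 0, 1], [0.03, 0, 0, 0, 0, 0, 1], [0.035, 0, 0, 0, 0, 0, 1], [0.035, 0, 0, 0, 0, 0, 1], [0.035, 0, 0, 0, 0, 0, 1]],
])

```text
t: 17.03
eef_pos: [0.63, -0.2518, 0.1881]
eef_rot: [2.315, -2.123, 0.001]
ft_force: [1.2, -1.4, -1.6]
finger_gap: 0.0151
grasp_force: 29.4
```

```bash
python3 - <<'E'
from h import *
d=np.radians(5); Y=np.array([-np.sin(d),np.cos(d)])
s=ctrl.state();p=s['eef_pos']
r0=.170-(-(p[:2]-np.array([.6277,-.2151]))@Y); print('r',r0)
H=p[:2]-r0*Y; print('hinge',H)
w=[]
for a in [2,4,6,8,10,12,14,16,18,20,21]:
    t=d+np.radians(a); q=H+r0*np.array([-np.sin(t),np.cos(t)]); w.append((q[0],q[1],p[2],185+a))
plan(w)
E
```

```text
r 0.13321253722923143
hinge [ 0.64161086 -0.38453233]
t 17.03 pos [ 0.63   -0.2518  0.1881] yaw -175.1 gap 0.0151 gf 29.394685328006744 ft [ 1.2 -1.4 -1.6] q [-0.38  0.43  0.24  1.39 -0.   -2.04] tip 0.008
[0.0001, 0.0058, -0.0, -0.0001, -0.0007, -0.023]
[0.0004, 0.0116, -0.0, -0.0001, -0.0007, -0.0452]
[0.0009, 0.0174, -0.0, -0.0001, -0.0007, -0.0674]
[0.0016, 0.0232, -0.0, -0.0001, -0.0007, -0.0896]
[0.0026, 0.0289, -0.0, -0.0001, -0.0007, -0.1119]
[0.0037, 0.0346, -0.0, -0.0001, -0.0007, -0.1341]
[0.005, 0.0403, -0.0, -0.0, -0.0007, -0.1563]
[0.0065, 0.0459, -0.0, -0.0, -0.0007, -0.1785]
[0.0082, 0.0514, -0.0, -0.0, -0.0007, -0.2008]
[0.0101, 0.0569, -0.0, -0.0, -0.0007, -0.223]
[0.0111, 0.0597, -0.0, -0.0, -0.0007, -0.2341]
```

Call:
send_rows([
  [[0, 0.003, 0, 0, 0, -0.011, 1], [0.0001, 0.006, 0, 0, 0, -0.022, 1], [0.0002, 0.009, 0, 0, 0, -0.034, 1], [0.0004, 0.0116, 0, 0, 0, -0.045, 1], [0.0006, 0.0145, 0, 0, 0, -0.056, 1], [0.0009, 0.0174, 0, 0, 0, -0.067, 1]],
])

```text
t: 17.53
eef_pos: [0.616, -0.2529, 0.1883]
eef_rot: [-2.426, 1.996, -0.001]
ft_force: [2.7, -0.3, -1.3]
finger_gap: 0.0151
grasp_force: 29.5
```

```bash
python3 - <<'E'
from h import *
d=np.radians(5); r0=.1332; H=np.array([.64161,-.38453])
s=ctrl.state();p=s['eef_pos']; v=p[:2]-H; print('r',np.linalg.norm(v),'ang',np.degrees(np.arctan2(-v[0],v[1]))-5)
w=[]
for a in [8,10,12,14,16,18,20,21]:
    t=d+np.radians(a); q=H+r0*np.array([-np.sin(t),np.cos(t)]); w.append((q[0],q[1],p[2],185+a))
plan(w)
E
```

```text
r 0.1341415110518189 ang 6.009870936101041
t 17.53 pos [ 0.616  -0.2529  0.1883] yaw -168.9 gap 0.0151 gf 29.49727177619934 ft [ 2.7 -0.3 -1.3] q [-0.39  0.4   0.21  1.38  0.   -2.15] tip 0.008
[0.0013, 0.0058, -0.0, -0.0004, -0.0001, -0.021]
[0.0016, 0.0116, -0.0, -0.0004, -0.0001, -0.0432]
[0.0021, 0.0174, -0.0, -0.0004, -0.0001, -0.0654]
[0.0028, 0.0231, -0.0, -0.0004, -0.0001, -0.0876]
[0.0036, 0.0289, -0.0, -0.0004, -0.0001, -0.1098]
[0.0047, 0.0346, -0.0, -0.0004, -0.0001, -0.1321]
[0.006, 0.0403, -0.0, -0.0004, -0.0001, -0.1543]
[0.0068, 0.0431, -0.0, -0.0004, -0.0001, -0.1654]
```

Call:
send_rows([
  [[0.0002, 0.003, 0, 0, 0, -0.011, 1], [0.0004, 0.006, 0, 0, 0, -0.022, 1], [0.0006, 0.009, 0, 0, 0, -0.033, 1], [0.0008, 0.0116, 0, 0, 0, -0.043, 1], [0.0012, 0.0145, 0, 0, 0, -0.054, 1], [0.0016, 0.0174, 0, 0, 0, -0.065, 1], [0.002, 0.0203, 0, 0, 0, -0.077, 1], [0.0024, 0.0231, 0, 0, 0, -0.088, 1], [0.0028, 0.026, 0, 0, 0, -0.099, 1], [0.0032, 0.0289, 0, 0, 0, -0.11, 1], [0.0037, 0.0317, 0, 0, 0, -0.121, 1], [0.0042, 0.0346, 0, 0, 0, -0.132, 1], [0.0048, 0.0375, 0, 0, 0, -0.143, 1], [0.0054, 0.0403, 0, 0, 0, -0.154, 1], [0.0058, 0.0417, 0, 0, 0, -0.16, 1], [0.0058, 0.0417, 0, 0, 0, -0.16, 1], [0.0058, 0.0417, 0, 0, 0, -0.16, 1], [0.0058, 0.0417, 0, 0, 0, -0.16, 1]],
])

```text
t: 19.03
eef_pos: [0.5842, -0.2639, 0.1881]
eef_rot: [2.655, -1.679, 0.0]
ft_force: [3.1, 1.1, -1.4]
finger_gap: 0.0152
grasp_force: 29.5
```

```bash
python3 - <<'E'
from h import *
H=np.array([.64161,-.38453])
s=ctrl.state();p=s['eef_pos']; v=p[:2]-H; print('r',np.linalg.norm(v),'ang',np.degrees(np.arctan2(-v[0],v[1]))-5)
plan([])
a,_=cloud('top');b,W=cloud('scene')
m=(W[...,2]>.155)&(W[...,2]<.172)&(W[...,1]<-.1)&(W[...,1]>-.36)&(W[...,0]>.53)&(W[...,0]<.7); P=W[m]
l=cv2.fitLine(P[:,:2].astype(np.float32),cv2.DIST_HUBER,0,.01,.01).ravel(); print('rod',len(P),np.degrees(np.arctan2(l[0],-l[1]))%180)
save('end.png',np.hstack([cv2.resize(a[110:320,120:470],(400,240)),cv2.resize(b[140:340,100:430],(400,240))]))
E
```

```text
r 0.13360476432495216 ang 20.448056096301137
t 19.03 pos [ 0.5842 -0.2639  0.1881] yaw -154.6 gap 0.0152 gf 29.509685039520264 ft [ 3.1  1.1 -1.4] q [-0.42  0.35  0.14  1.36 -0.   -2.44] tip 0.008
rod 384 23.699429
```

View pics/end.png

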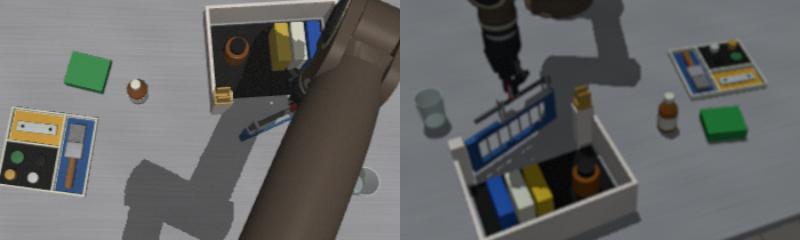

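The final picture shows the gate standing open at (265,118) in the top half, with the gripper on the handle. The brush at (75,155) and bracket at (35,127) are in their bays, and the bottle, slide box and beaker have not moved.

```bash
python3 -c "
from workcell import ctrl
print(ctrl.finish_job())"
```

```text
the job is handed in; nothing more can be done
None
```

The job is handed in at about 19 s: the brush is in the blue bay and the bracket in the yellow bay, the bolt was lifted over the lip and drawn about 37 mm, and the gripper is holding the gate open at about 20°; the result of the judging was not shown.

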